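# Fill the wedge tray head to tail

## Task

Finish packing the tray of beech wedges: put the two loose wedges on their sides into its empty half, side by side with the two already there, so that all four lie head to tail (each pointing the opposite way to its neighbour) and are pressed fully down onto the tray floor. The wedge standing in the tube holder cannot go straight in: draw it out, lay it on its side on the bench, let go, and take it again across its middle. Leave the other things on the bench where they are.

Things in the scene. Friction and masses are not known exactly. Their poses are not given: they have to be found in the camera images.
- tray: Fixed folded sheet-steel tray, open on top: inside 168 mm along its x and 136 mm along its y, walls 3 mm thick and 36 mm high over all, floor 3 mm thick. Origin at the centre of its underside, z up. It holds four wedges lying on their sides across y, so their tops stand at 43 mm, 7 mm above the rim, with about 8 mm to spare across y and 15 mm along x; neighbours touch too closely for fingers to go down between them. The half at -y is already packed, the half at +y is empty.
- packed_outer_mid (a point): Plain beech wedge, 150 mm long, 40 mm wide, tapering evenly on both broad faces from 44 mm thick at the butt (head) to 20 mm at the tail (32 mm at mid-length, each face 4.6 degrees off the axis); about 0.15 kg. The point is its centre; x runs along its length to the tail, y across the thickness, z across the 40 mm width (vertical when it lies on its side). This one lies in the tray on its side along the -y wall, tail to the tray's +x.
- packed_inner_mid (a point): A like wedge, same axes, lying on its side in the tray next to packed_outer, tail to the tray's -x; the empty half begins beside it.
- loose_lying_mid (a point): A like wedge, same axes, lying on its side on the bench (centre 20 mm up), any way round, between the tray and the holder; the bench there is clear once it is taken.
- loose_standing_mid (a point): A like wedge, same axes, standing on its butt in a pocket of the holder, tail up (top at 158 mm), loose in the pocket; it will lie on either side.
- holder: Fixed tool holder: a 170 x 90 x 8 mm steel base plate, origin at the centre of its underside, x along its length, with two upright square-tube offcuts. The wedge stands in the larger one, 60 mm square outside, 54 mm inside, rim at 93 mm, centred at x = -30 mm; its thickness (y) lies along the holder's y to within 5 degrees. The smaller one, 40 mm square at x = +50 mm, holds a file with a wooden handle that ends at 142 mm.
- packed_outer_tail (a point): Middle of the tail end face of packed_outer, 75 mm from its centre along its x.
- packed_inner_tail (a point): Middle of the tail end face of packed_inner, 75 mm from its centre along its x.
- loose_lying_tail (a point): Middle of the tail end face of loose_lying, 75 mm from its centre along its x.
- loose_standing_tail (a point): Middle of the tail end face of loose_standing, 75 mm from its centre along its x.
- tape: Roll of masking tape lying flat, 104 mm across, 48 mm high; bystander, origin under its centre.
- discs: Stack of grinding discs, 125 mm across, 18 mm high; bystander, origin under its centre.
- drum: Standing abrasive drum, 100 mm across, 94 mm high; bystander, origin under its centre.
- spanner: Open-ended spanner lying flat, 170 mm long, under 15 mm high; bystander, origin under its middle.
- spray: Trigger spray bottle, 72 mm across, 200 mm high; bystander, origin under its centre.
- die_grinder: Air die grinder lying down, about 250 mm long, 50 mm high; bystander, origin under its middle.
- clamp: C-clamp lying flat, about 110 x 170 mm, 25 mm high; bystander, origin under its middle.
Not all that is in view belongs to the job. What is shaped like the part that bears packed_inner_mid but blue or turquoise is not meant.

How it is judged (in metres and radians):
On the way:
1. the wedge from the holder lies on its side on the bench, outside the tray, let go (height (world z) of loose_standing_mid below 0.024 m and (angle between loose_standing_mid's own z axis and vertical below 0.1 rad or angle between loose_standing_mid's own z axis and vertical above 3.04 rad) and horizontal distance between loose_standing_mid and tray above 0.085 m and contact force between the fingers and loose_standing below 0.05 N), for 0.2 s.
At the end, for the whole second after the job is handed in: All four wedges lie on their sides flat on the tray floor (within 3 mm and 0.06 rad of fully down, within 12 mm of the tray's middle lengthwise), side by side, tails in turn to the tray's +x, -x, +x, -x from the -y wall; either loose wedge may take either empty place (y of packed_outer_mid in the frame of tray between -0.06 and -0.034 m and x of packed_outer_mid in the frame of tray between -0.012 and 0.012 m and z of each of packed_outer_mid, packed_inner_mid in the frame of tray below 0.026 m and angle between the z axis of each of packed_outer_mid, packed_inner_mid and the z axis of tray, either way round below 0.06 rad and x of packed_outer_tail in the frame of tray above 0.05 m and y of packed_inner_mid in the frame of tray between -0.03 and -0.004 m and x of packed_inner_mid in the frame of tray between -0.012 and 0.012 m and x of packed_inner_tail in the frame of tray below -0.05 m and ((y of loose_lying_mid in the frame of tray between 0.004 and 0.03 m and x of loose_lying_mid in the frame of tray between -0.012 and 0.012 m and z of each of loose_lying_mid, loose_standing_mid in the frame of tray below 0.026 m and angle between the z axis of each of loose_lying_mid, loose_standing_mid and the z axis of tray, either way round below 0.06 rad and x of loose_lying_tail in the frame of tray above 0.05 m and y of loose_standing_mid in the frame of tray between 0.034 and 0.06 m and x of loose_standing_mid in the frame of tray between -0.012 and 0.012 m and x of loose_standing_tail in the frame of tray below -0.05 m) or (y of loose_standing_mid in the frame of tray between 0.004 and 0.03 m and x of loose_standing_mid in the frame of tray between -0.012 and 0.012 m and z of each of loose_standing_mid, loose_lying_mid in the frame of tray below 0.026 m and angle between the z axis of each of loose_standing_mid, loose_lying_mid and the z axis of tray, either way round below 0.06 rad and x of loose_standing_tail in the frame of tray above 0.05 m and y of loose_lying_mid in the frame of tray between 0.034 and 0.06 m and x of loose_lying_mid in the frame of tray between -0.012 and 0.012 m and x of loose_lying_tail in the frame of tray below -0.05 m))); the robot touches nothing.
It fails at once if a bystander is shifted by more than 30 mm (distance of any of tape, discs, drum, spanner, spray, die_grinder, clamp from where it was at the start of the episode above 0.03 m).
It also fails if it takes over 72 s, if anything falls off the work surface, if the arm or the gripper's body presses on something with over 40 N, if the wrist force passes 120 N, or if a joint passes its speed limit or range.

## Robot

A 6-joint arm with a two-finger parallel gripper is mounted at the origin on the work surface. World frame = base frame: x ahead of the robot, y to its left, z up, the work surface at z = 0. Lengths are in mm, angles in rad, forces in N, time in s.
With the tool pointing down it reaches from about 425 to 1125 mm from the base axis. Payload 14.9 kg.
Tool frame: the origin (TCP) lies at the very end of the fingers, on their centre line; the grasp point (between the pads) lies 19 mm behind it; z points along the fingers, y is the direction in which the jaws open and shut (so a half turn about z gives the same grasp; the last joint's range is limited). The gripper opens to 91 mm and grips with 3 to 60 N. Pads are 32 mm wide; open, the fingers measure 118 mm over their backs; the gripper's body (76 mm by 178 mm) begins 60 mm behind the grasp point.
Start: joints at [-1.354, 0.379, 1.734, -0, 1.028, -0.033], TCP at [173.042, -678.288, 213.932] pointing down, gripper open.
Joint ranges: [-2.77, 2.77], [-0.74, 2.19], [0, 2.66], [-1.06, 4.2], [0.31, 2.87], [-3.08, 3.08]. Speed limits (rad/s): [1.89, 1.89, 2.39, 3.14, 3.14, 3.14].

## Interface

Orientations are given as a unit quaternion [x, y, z, w].
In Python, from station import robot gives the robot as it stands.
- The arm moves only by the tool step_arm, never from a script. Its argument "motion" is a list of rows, each a list of 6 numbers: the shift along the tool's x, y, z as a fraction of full scale, then the turn, a rotation vector about the tool's x, y, z as a fraction of full scale. A call has 1 to 5 rows; each row is the pose to reach, as a shift and turn from the pose measured when the call began, along the tool's axes at that moment; what a row does not reach only later rows make up. Full scale, the value 1, is 500 mm for a shift and 90 degrees for a turn. A row lasts 1/8 s, in which the tool goes at most 62.5 mm and 10.7 degrees, less where a joint would pass 70% of its speed; a pose out of reach is approached as far as the arm can. A call with a number of a shift or a turn outside -1 to 1 is refused whole. A call with a gripper value outside its range is refused whole. "grip" is the opening, from 0 (shut) to 1 (fully open), set as the call begins (left out, the last holds). The fingers move at their own pace and stop on an object; the grip force is fixed at half the most. Time passes only in rows, so rows that repeat a pose let the fingers close. It gives the time, the measured TCP pose, the force and the opening at its end, in the units of the state.
- robot.sense(): the state, without advancing time (a new reading comes with each control period).
- robot.read_camera(name): name is "side" or "top" or "wrist"; returns a dict with "color" (480x640x3 uint8, blue, green, red), "fx", "fy", "cx", "cy" (pixels), "camera_from_world" (4x4, takes a point from world to camera coordinates). Camera axes: x right, y down, z forward; pixel columns grow to the right and rows downward; lengths in mm; the calibration is good to about 2 mm. A picture is of the moment at which its call begins. There is no depth.
- robot.sign_off(): hands the job in, once; it reports no verdict.
The state is a dict: "time": time; "joints": joint angles; "qd": joint speeds; "joint_efforts": joint torques, N m; "tcp_pos": TCP position; "tcp_rot": TCP orientation; "contact_force": force on the tool from outside, world axes, zero at the start; "wrist_torque": the same for the moment, N m; "grip_width": finger opening in mm.
Only numpy, scipy, OpenCV 4.12 (cv2) and the standard library are available. Lean on these libraries where they do the work, as an engineer would, in place of code of your own. Each camera call takes 0.05 s, during which the arm holds its last target. There are 200 camera calls.

## Working session

There is one attempt and no reset: what is moved stays moved. The work goes in short steps, Python scripts to look and compute and a tool call to move; the robot and the scene stay as the last step left them, time stands still between calls to the robot, and variables do not carry over. Pictures are saved under pics/ and viewed, about 8 in all and at most 12, crops included, and the job is handed in when it is done.

Besides the shell and the picture viewer there is one more tool, called after ">>>" by a JSON object that holds its "name" and its "arguments". step_arm: Moves the arm, as the interface text tells. Shift numbers are shares of 500 mm and turn numbers shares of 90 degrees, none past 1 either way. Its arguments: {"type":"object","properties":{"motion":{"type":"array","items":{"type":"array","items":{"type":"number","minimum":-1,"maximum":1}}},"grip":{"type":"number"}},"required":["motion"]}

```bash
mkdir -p pics; ls; cat > h.py <<'E'
import numpy as np, cv2
from station import robot
from scipy.spatial.transform import Rotation as R
def cam(n,save=None):
    c=robot.read_camera(n)
    if save: cv2.imwrite('pics/'+save,c['color'])
    return c
def ray(c,u,v,z):
    T=np.array(c['camera_from_world']);Rm=T[:3,:3];o=-Rm.T@T[:3,3]
    d=Rm.T@np.array([(u-c['cx'])/c['fx'],(v-c['cy'])/c['fy'],1])
    return o+d*(z-o[2])/d[2]
def proj(c,p):
    T=np.array(c['camera_from_world']);q=T[:3,:3]@np.array(p)+T[:3,3]
    return np.array([c['fx']*q[0]/q[2]+c['cx'],c['fy']*q[1]/q[2]+c['cy']])
def delta(pos,xdir=None,tz=(0,0,-1)):
    """row numbers to reach pos with tool z=tz, tool y (jaws) along given ydir"""
    s=robot.sense();r=R.from_quat(s['tcp_rot']);sh=r.inv().apply(np.array(pos)-s['tcp_pos'])/500
    t=np.zeros(3)
    if xdir is not None:
        z=np.array(tz,float);z/=np.linalg.norm(z);y=np.array(xdir,float);y-=z*(y@z);y/=np.linalg.norm(y)
        best=None
        for q in(y,-y):
            G=R.from_matrix(np.c_[np.cross(q,z),q,z]);v=(r.inv()*G).as_rotvec()
            if best is None or np.linalg.norm(v)<np.linalg.norm(best):best=v
        t=best/(np.pi/2)
    return np.round(np.r_[sh,t],4).tolist()
E
python3 - <<'E'
from h import *
np.set_printoptions(precision=3,suppress=True)
s=robot.sense();print(s)
for n in('top','side','wrist'):
    c=cam(n,n+'0.png');T=np.array(c['camera_from_world']);print(n,c['fx'],c['cx'],c['cy'],-T[:3,:3].T@T[:3,3],T[2,:3])
E
```

```text
pics
{'time': 0.0, 'joints': array([-1.354,  0.379,  1.735,  0.   ,  1.028, -0.033]), 'qd': array([-0.001, -0.   , -0.001, -0.001,  0.   , -0.   ]), 'joint_efforts': array([  0.001, -76.373, -43.437,   0.065,   0.042,  -0.   ]), 'tcp_pos': array([ 172.971, -677.867,  213.266]), 'tcp_rot': array([ 0.992,  0.125, -0.   , -0.001]), 'contact_force': array([-0.412,  0.762,  0.998]), 'wrist_torque': array([-0.012, -0.027,  0.014]), 'grip_width': 91.3338971679057}
top 527.8530346454402 324.3536164115011 242.6383969106126 [ 326.805  -14.683 1730.139] [ 0.112  0.006 -0.994]
side 448.41887937596266 317.7670657088051 239.72107489871416 [  18.984  578.473 1095.883] [ 0.417 -0.461 -0.783]
wrist 369.4870333619521 324.69113081382005 237.0654104698482 [ 251.812 -656.342  383.637] [-0.278 -0.07  -0.958]
```

View pics/top0.png

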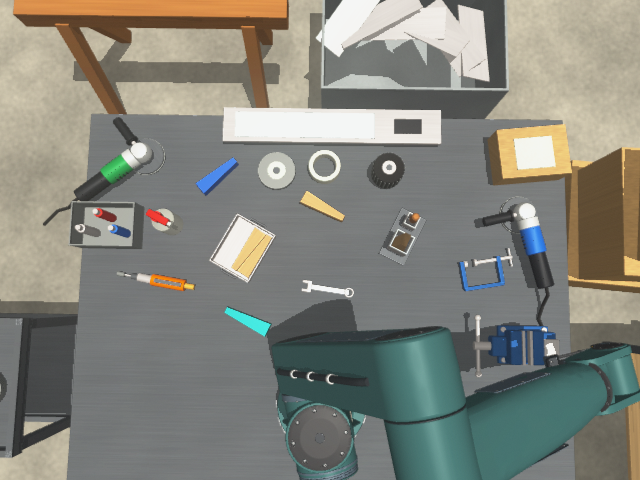

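View pics/side0.png

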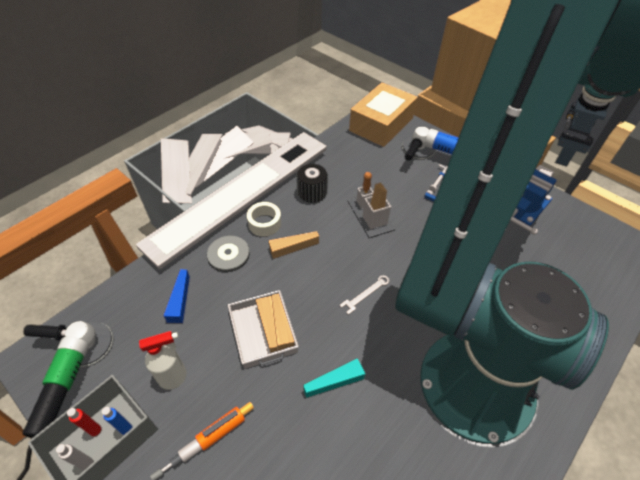

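Top view: up is +x and left is +y. Things that could be taken for the loose wedge:
- tan lying wedge at (322,207)
- tan wedge standing in the holder at (403,242)
- two tan wedges in the tray at about (250,252)
- blue decoy at (217,176)
- turquoise decoy at (247,320)

By the description I choose the tan ones at (322,207) and (403,242). I'll check them in a close crop.

```bash
python3 - <<'E'
from h import *
np.set_printoptions(precision=1,suppress=True)
im=cv2.imread('pics/top0.png')
cv2.imwrite('pics/crop0.png',cv2.resize(im[180:300,200:440],None,fx=3.33,fy=3.33,interpolation=cv2.INTER_CUBIC))
c=cam('top');hsv=cv2.cvtColor(c['color'],cv2.COLOR_BGR2HSV)
m=cv2.inRange(hsv,(10,70,90),(28,255,255));m[:150]=0;m[300:]=0;m[:,:200]=0;m[:,450:]=0
n,l,st,ce=cv2.connectedComponentsWithStats(m)
for i in range(1,n):
    if st[i,4]<20: continue
    ct,_=cv2.findContours((l==i).astype(np.uint8),0,2)
    r=cv2.minAreaRect(ct[0]);print(st[i],ce[i],r,ray(c,*ce[i],40))
    ap=cv2.approxPolyDP(ct[0],3,True)[:,0];print([ray(c,*p,40) for p in ap])
E
```

```text
[300 191  45  31 522] [320.5 206.2] ((321.6153869628906, 208.57691955566406), (46.594810485839844, 14.144856452941895), 33.690067291259766) [636.   10.7  40. ]
[array([678.6,  65.1,  40. ]), array([642.2,  70.8,  40. ]), array([591.6, -59.7,  40. ]), array([608.1, -66. ,  40. ]), array([685.5,  52.2,  40. ])]
[410 213  10  10  59] [414.8 216.8] ((415.00006103515625, 216.50003051757812), (7.77817440032959, 7.77817440032959), 45.0) [ 605.6 -295.2   40. ]
[array([ 618.2, -302.4,   40. ]), array([ 608. , -279.7,   40. ]), array([ 588.6, -295.8,   40. ])]
[232 228  40  50 929] [251.1 252.3] ((251.20565795898438, 252.150390625), (20.077999114990234, 46.49374771118164), 30.465543746948242) [482.1 231.4  40. ]
[array([561.2, 218. ,  40. ]), array([440.2, 291.5,  40. ]), array([402.6, 238.8,  40. ]), array([529.4, 168.6,  40. ])]
[392 233  19  18 201] [401.3 241.2] ((401.2000427246094, 240.1000213623047), (12.969194412231445, 16.994115829467773), 26.56505012512207) [ 525.5 -251.4   40. ]
[array([ 545.9, -276.3,   40. ]), array([ 538.8, -234.5,   40. ]), array([ 512.6, -221.6,   40. ]), array([ 497., -257.,   40.])]
```

View pics/crop0.png

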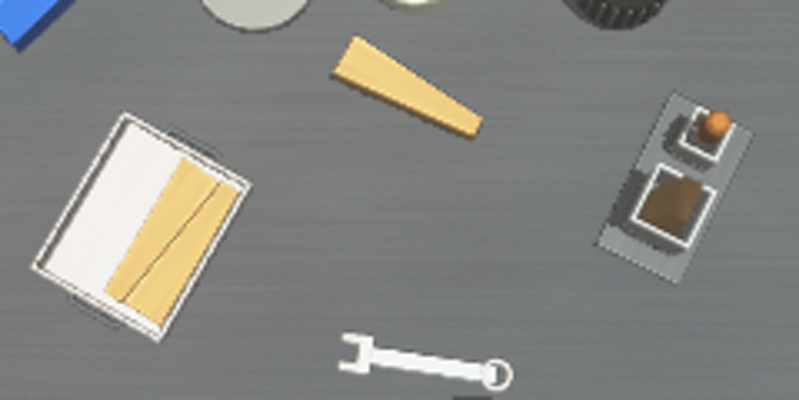

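Crop: the tan wedge lies with its butt at crop (345,55) and tail at (480,128). The holder is at (675,190), with the wedge in the larger tube at (675,205). The tray is at (140,225): the outer wedge's tail points up-right (tray +x, yaw about -30°), and the empty half is at upper left. The choice holds, so I'll move above the lying wedge to measure it close up.

```bash
python3 - <<'E'
from h import *
print(delta([632,0,230],[0.89,-0.457,0]))
E
```

```text
[1.2248, -1.0871, -0.0322, -0.0004, -0.0002, -0.539]
```

>>> {"name": "step_arm", "arguments": {"motion": [[0.46,-0.41,-0.03,0,0,0],[0.46,-0.41,-0.03,0,0,0],[0.46,-0.41,-0.03,0,0,0],[0.46,-0.41,-0.03,0,0,0],[0.46,-0.41,-0.03,0,0,0]], "grip": 1}}

```text
time: 0.82
tcp_pos: [346.0, -420.7, 228.8]
tcp_rot: [0.992, 0.125, 0.0, -0.0]
contact_force: [0.8, -0.3, 0.9]
grip_width: 91.5
```

>>> {"name": "step_arm", "arguments": {"motion": [[0.46,-0.41,0,0,0,0],[0.46,-0.41,0,0,0,0],[0.46,-0.41,0,0,0,0],[0.46,-0.41,0,0,0,0],[0.46,-0.41,0,0,0,0]]}}

```text
time: 1.45
tcp_pos: [519.1, -163.3, 229.2]
tcp_rot: [0.992, 0.125, 0.0, -0.0]
contact_force: [0.6, -1.2, 0.3]
grip_width: 91.3
```

```bash
python3 - <<'E'
from h import *
print(robot.sense()['tcp_pos'],delta([632,0,230],[0.89,-0.457,0]))
E
```

```text
[ 519.08211629 -163.3114409   229.17516668] [0.2996, -0.2606, -0.0014, -0.0, -0.0004, -0.5389]
```

>>> {"name": "step_arm", "arguments": {"motion": [[0.3,-0.26,0,0,0,-0.54],[0.3,-0.26,0,0,0,-0.54],[0.3,-0.26,0,0,0,-0.54],[0.3,-0.26,0,0,0,-0.54],[0.3,-0.26,0,0,0,-0.54]]}}

```text
time: 2.08
tcp_pos: [632.7, 1.1, 228.9]
tcp_rot: [0.851, 0.525, 0.0, -0.0]
contact_force: [0.1, -0.2, 0.3]
grip_width: 91.2
```

```bash
cat >> h.py <<'E'
def tan(c,z,box=None,minA=300):
    hsv=cv2.cvtColor(c['color'],cv2.COLOR_BGR2HSV)
    m=cv2.inRange(hsv,(10,60,110),(28,255,255));out=[]
    n,l,st,ce=cv2.connectedComponentsWithStats(m)
    for i in range(1,n):
        if st[i,4]<minA: continue
        ct,_=cv2.findContours((l==i).astype(np.uint8),0,2);k=max(ct,key=cv2.contourArea)
        ap=cv2.approxPolyDP(k,0.025*cv2.arcLength(k,True),True)[:,0]
        out.append((st[i].tolist(),ap.tolist(),[ray(c,*p,z)[:2].round(1).tolist() for p in ap]))
    return out
E
python3 - <<'E'
from h import *
c=cam('wrist','w1.png')
for o in tan(c,40):print(o)
print(robot.sense()['tcp_pos'],robot.sense()['joints'])
E
```

```text
([0, 17, 142, 87, 11250], [[0, 17], [0, 97], [141, 103], [135, 22]], [[460.1, 282.0], [416.5, 231.6], [528.4, 169.6], [561.7, 226.6]])
([303, 133, 44, 148, 4772], [[304, 133], [311, 278], [328, 280], [346, 134]], [[649.4, 79.1], [588.1, -54.0], [603.0, -64.1], [684.1, 60.6]])
[6.32356619e+02 5.59351872e-01 2.28896634e+02] [-3.61344005e-02  2.57542749e-01  1.86757897e+00  4.54370096e-04
  1.01664093e+00  4.26746386e-01]
```

View pics/w1.png

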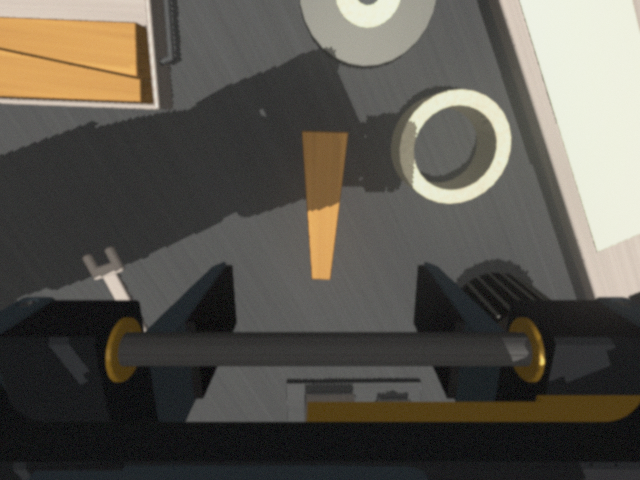

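Wrist view: the wedge's butt edge is at px (304–346,133) and its tail at (311–328,280). Length comes to 147 mm and butt width to 39 mm, so it is the right part. The tape at (455,147) is close by, so I'll open only partly.

```bash
python3 - <<'E'
from h import *
c=cam('wrist');print('tape',ray(c,455,147,48))
print(delta([631,5.5,28],[0.875,-0.484,0]))
c=cam('top')
for p in [(123,114),(250,184),(161,340),(33,266)]: print(ray(c,200+p[0]/3.33,180+p[1]/3.33,36))
E
```

```text
tape [768.45283421   5.02875258  48.        ]
[0.0084, -0.0069, 0.402, -0.0002, -0.0002, 0.0219]
[606.01314195 281.96716317  36.        ]
[539.01848786 156.08988375  36.        ]
[386.42676886 237.80471298  36.        ]
[455.89754613 363.97409896  36.        ]
```

>>> {"name": "step_arm", "arguments": {"motion": [[0.008,-0.007,0.2,0,0,0.022],[0.008,-0.007,0.3,0,0,0.022],[0.008,-0.007,0.36,0,0,0.022],[0.008,-0.007,0.4,0,0,0.022],[0.008,-0.007,0.402,0,0,0.022]], "grip": 0.75}}

```text
time: 2.85
tcp_pos: [630.7, 4.8, 27.9]
tcp_rot: [0.863, 0.506, -0.0, -0.0]
contact_force: [0.1, 0.2, 0.4]
grip_width: 68.5
```

>>> {"name": "step_arm", "arguments": {"motion": [[0,0,0,0,0,0],[0,0,0,0,0,0],[0,0,0,0,0,0],[0,0,0,0,0,0],[0,0,0,0,0,0]], "grip": 0}}

```text
time: 3.48
tcp_pos: [631.3, 4.8, 28.7]
tcp_rot: [0.863, 0.506, 0.0, -0.0]
contact_force: [-1.5, -1.3, 7.9]
grip_width: 33.4
```

>>> {"name": "step_arm", "arguments": {"motion": [[0,0,-0.1,0,0,0],[0,0,-0.2,0,0,0],[0,0,-0.24,0,0,0],[0,0,-0.24,0,0,0]]}}

```text
time: 3.98
tcp_pos: [631.7, 4.8, 149.4]
tcp_rot: [0.863, 0.506, 0.001, 0.0]
contact_force: [-0.1, -0.5, -2.3]
grip_width: 33.4
```

```bash
python3 - <<'E'
from h import *
c=cam('wrist','w2.png')
for o in tan(c,40):print(o)
s=robot.sense();print(s['tcp_pos'],s['joints'],s['grip_width'])
print(delta([505,277,150],[0.48,0.88,0]))
E
```

```text
([0, 7, 104, 105, 8721], [[0, 8], [0, 111], [102, 111], [78, 61], [87, 15], [97, 79], [86, 14]], [[519.8, 249.1], [473.8, 200.3], [537.6, 164.7], [544.0, 198.6], [567.7, 217.6], [548.1, 183.1], [567.5, 218.4]])
([272, 143, 102, 189, 15214], [[372, 143], [272, 147], [297, 331], [355, 330]], [[696.3, 50.4], [630.7, 83.8], [569.2, -57.1], [612.9, -80.4]])
([300, 365, 53, 39, 1892], [[300, 366], [306, 403], [349, 402], [352, 366]], [[553.9, -88.4], [538.8, -125.0], [573.6, -143.2], [593.9, -110.8]])
[630.77420079   4.79493049 147.82697674] [-2.94843569e-02  3.56768899e-01  1.90697401e+00  4.25938956e-04
  8.78525109e-01  4.80448169e-01] 33.12273872544097
[0.3522, -0.4854, -0.004, -0.0004, 0.0004, 0.9931]
```

```bash
python3 - <<'E'
from h import *
c=cam('wrist')
for o in tan(c,robot.sense()['tcp_pos'][2]+12,minA=10000):print(o)
d=delta([564,257,230]);print(d)
E
```

```text
([272, 143, 102, 189, 15221], [[371, 143], [272, 147], [297, 331], [356, 328]], [[684.2, 62.2], [647.3, 81.0], [612.3, 0.8], [638.1, -11.7]])
[0.3753, -0.3624, -0.1656, 0.0, 0.0, 0.0]
```

>>> {"name": "step_arm", "arguments": {"motion": [[0.19,-0.18,-0.165,0,0,-0.4],[0.375,-0.362,-0.165,0,0,-0.958],[0.375,-0.362,-0.165,0,0,-0.958],[0.375,-0.362,-0.165,0,0,-0.958],[0.375,-0.362,-0.165,0,0,-0.958]]}}

```text
time: 4.7
tcp_pos: [562.6, 259.3, 228.3]
tcp_rot: [0.538, 0.843, -0.001, -0.001]
contact_force: [-0.1, -0.5, -1.8]
grip_width: 33.2
```

```bash
python3 - <<'E'
from h import *
s=robot.sense();print(s['tcp_pos'],s['joints'],R.from_quat(s['tcp_rot']).as_matrix()[:,0])
d=delta([564,257,230],[0.545,0.839,0]);print(d)
E
```

```text
[562.5723344  259.26775106 228.32488018] [ 3.93623402e-01  2.39005339e-01  1.89239960e+00  1.63507802e-03
  1.01337062e+00 -4.29382130e-02] [-0.42203743  0.90657713  0.00152017]
[-0.0053, 0.0007, -0.0034, -0.0017, -0.0015, -0.3559]
```

>>> {"name": "step_arm", "arguments": {"motion": [[-0.005,0,-0.003,0,0,-0.35],[-0.005,0,-0.003,0,0,-0.356],[-0.005,0,-0.003,0,0,-0.356],[-0.005,0,-0.003,0,0,-0.356]]}}

```text
time: 5.2
tcp_pos: [562.9, 256.7, 227.8]
tcp_rot: [0.284, 0.959, -0.001, -0.003]
contact_force: [0.8, 0.1, -1.4]
grip_width: 33.2
```

```bash
python3 - <<'E'
from h import *
s=robot.sense();print(s['tcp_pos'],s['joints'],R.from_quat(s['tcp_rot']).as_matrix()[:,0])
c=cam('wrist','w3.png')
for o in tan(c,43):print(o)
for p,z in [((-87,71,36)),]: pass
E
```

```text
[562.89799222 256.71941446 227.77559257] [ 3.89609908e-01  2.39676971e-01  1.89267886e+00  1.64646264e-03
  1.01534866e+00 -6.05332537e-01] [-0.83823789  0.54528512  0.00462416]
([210, 68, 165, 265, 25805], [[211, 71], [234, 232], [284, 237], [296, 331], [355, 331], [374, 143], [294, 141], [282, 68]], [[399.1, 243.8], [528.9, 171.5], [560.4, 210.5], [654.7, 160.7], [689.4, 214.4], [531.0, 333.1], [488.9, 271.6], [431.5, 298.0]])
([235, 321, 15, 61, 418], [[243, 321], [235, 349], [239, 381], [246, 373], [241, 339], [249, 326]], [[613.7, 119.7], [636.6, 91.7], [672.3, 70.5], [668.1, 83.5], [630.2, 104.7], [622.1, 121.5]])
([262, 365, 134, 55, 2693], [[262, 406], [395, 417], [348, 401], [351, 366]], [[714.2, 72.4], [811.1, 194.1], [762.4, 159.9], [724.4, 187.5]])
([479, 395, 51, 27, 361], [[529, 421], [511, 395], [501, 415], [481, 398], [492, 412], [480, 419]], [[901.1, 323.0], [856.4, 320.8], [875.6, 299.2], [841.6, 290.2], [866.1, 292.3], [867.5, 276.2]])Traceback (most recent call last):
  File "<stdin>", line 5, in <module>
ValueError: too many values to unpack (expected 2)
```

View pics/w3.png

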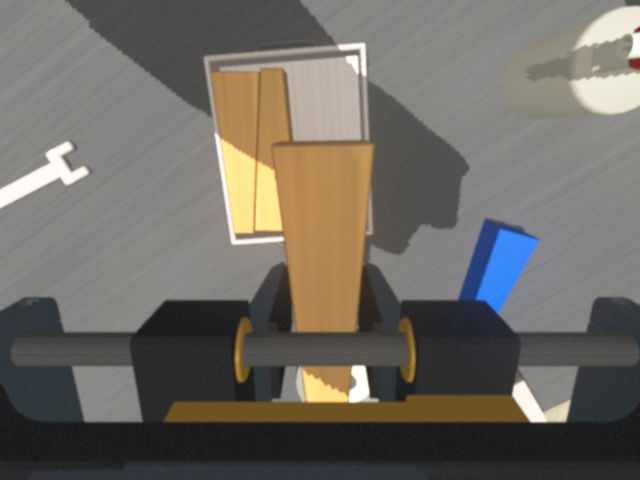

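Wrist view: tray rim corners are at px (206,56), (365,43), (371,235) and (232,243), with the two packed wedges on the left. The held wedge's butt is toward tray -x and its tail toward +x, and the empty half is to the right.

```bash
cat > t.py <<'E'
from h import *
def tray(c,px):
    P=[ray(c,*p,36)[:2] for p in px] # --,-+,++,+-
    ce=np.mean(P,0);ax=(P[2]+P[3]-P[0]-P[1]);return P,ce,ax/np.linalg.norm(ax)
E
python3 - <<'E'
from t import *
c=cam('wrist');P,ce,ax=tray(c,[(206,56),(365,43),(371,235),(232,243)])
d=lambda a,b:np.linalg.norm(P[a]-P[b])
print(P,ce,ax,np.degrees(np.arctan2(ax[1],ax[0])),d(0,3),d(1,2),d(0,1),d(2,3))
ay=np.array([-ax[1],ax[0]])
for p in [(282,68),(260,68),(291,138),(211,71),(234,232),(255,232),(283,230)]:
    q=ray(c,*p,43)[:2]-ce;print(p,q@ax,q@ay)
E
```

```text
[array([385.10118572, 247.03242118]), array([454.14262739, 371.54630004]), array([608.61927794, 284.29979586]), array([537.78817042, 160.11773583])] [496.41281537 265.74906323] [ 0.8698985  -0.49323077] -29.553153139510126 175.69142787057666 177.41191633757506 142.3742487086548 142.96233709496667
(282, 68) -72.34818977027332 -3.490761938706884
(260, 68) -73.59704325895413 -22.930364105720134
(291, 138) -12.214021027563952 -0.8824948562183794
(211, 71) -73.95336592809922 -66.62408254824223
(234, 232) 74.7033932175757 -65.9309456500771
(255, 232) 76.01811999972263 -44.94454932854433
(283, 230) 75.70528122458563 -16.779427131528095
```

```bash
python3 - <<'E'
from h import *
a=np.radians(145.85-90);y=[np.cos(a),np.sin(a),0]
print(delta([505,281,110],y),delta([505,281,46],y))
E
```

```text
[0.123, -0.0226, 0.2376, -0.0021, -0.0025, 0.0101] [0.1225, -0.0221, 0.3656, -0.0021, -0.0025, 0.0101]
```

>>> {"name": "step_arm", "arguments": {"motion": [[0.12,-0.022,0.12,-0.002,-0.002,0.01],[0.123,-0.022,0.2,-0.002,-0.002,0.01],[0.123,-0.022,0.238,-0.002,-0.002,0.01],[0.123,-0.022,0.238,-0.002,-0.002,0.01]]}}

```text
time: 5.8
tcp_pos: [505.4, 281.0, 109.2]
tcp_rot: [0.294, 0.956, -0.001, -0.001]
contact_force: [-0.5, -0.7, -1.6]
grip_width: 33.4
```

```bash
python3 - <<'E'
from h import *
a=np.radians(145.85-90);y=[np.cos(a),np.sin(a),0]
print(delta([505,281,46],y),delta([501,274,46],y))
cam('wrist','w4.png')
E
```

```text
[0.0005, -0.0003, 0.1265, -0.0011, -0.001, -0.001] [-0.0008, -0.0164, 0.1265, -0.0011, -0.001, -0.001]
```

View pics/w4.png

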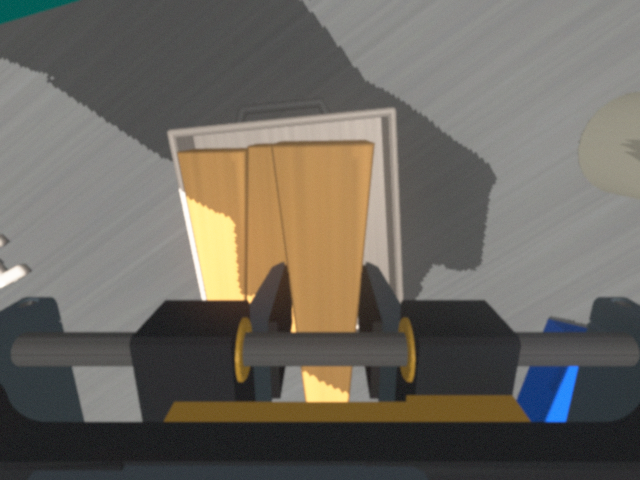

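Wrist view: the held wedge's butt (272–372, 143) hangs over the empty half, with clear floor to its right. I'll descend.

>>> {"name": "step_arm", "arguments": {"motion": [[0,0,0.06,-0.001,-0.001,0],[0,0,0.1,-0.001,-0.001,0],[0,0,0.12,-0.001,-0.001,0],[0,0,0.126,-0.001,-0.001,0],[0,0,0.126,-0.001,-0.001,0]]}}

```text
time: 6.48
tcp_pos: [506.7, 281.5, 48.0]
tcp_rot: [0.294, 0.956, 0.001, 0.001]
contact_force: [-0.2, 0.3, -1.9]
grip_width: 33.6
```

>>> {"name": "step_arm", "arguments": {"motion": [[0,-0.006,0,0,0,0],[0,-0.012,0,0,0,0],[0,-0.012,0,0,0,0]]}}

```text
time: 6.85
tcp_pos: [503.2, 276.4, 48.2]
tcp_rot: [0.294, 0.956, 0.001, 0.001]
contact_force: [0.1, -0.1, -2.2]
grip_width: 33.1
```

>>> {"name": "step_arm", "arguments": {"motion": [[0,-0.004,0.002,0,0,0],[0,-0.008,0.004,0,0,0],[0,-0.008,0.004,0,0,0]]}}

```text
time: 7.22
tcp_pos: [502.0, 273.9, 46.8]
tcp_rot: [0.295, 0.956, 0.002, 0.002]
contact_force: [2.0, 6.8, 0.2]
grip_width: 33.5
```

>>> {"name": "step_arm", "arguments": {"motion": [[0,0.001,0,0,0,0],[0,0.001,0,0,0,0],[0,0.001,0,0,0,0]], "grip": 0.6}}

```text
time: 7.6
tcp_pos: [502.1, 274.2, 46.7]
tcp_rot: [0.295, 0.956, 0.002, 0.002]
contact_force: [0.2, 0.2, -0.3]
grip_width: 54.5
```

>>> {"name": "step_arm", "arguments": {"motion": [[0,0,-0.06,0,0,0],[0,0,-0.12,0,0,0],[0,0,-0.12,0,0,0]], "grip": 0.6}}

```text
time: 7.98
tcp_pos: [503.0, 274.5, 108.6]
tcp_rot: [0.295, 0.956, 0.003, 0.003]
contact_force: [0.6, -0.6, 0.2]
grip_width: 54.8
```

>>> {"name": "step_arm", "arguments": {"motion": [[0,0,0,0,0,0],[0,0,0,0,0,0],[0,0,0,0,0,0]], "grip": 0}}

```text
time: 8.35
tcp_pos: [502.6, 274.4, 107.9]
tcp_rot: [0.295, 0.956, 0.003, 0.003]
contact_force: [-0.4, 0.6, -0.2]
grip_width: 27.6
```

```bash
python3 - <<'E'
from h import *
c=cam('wrist','w5.png')
s=robot.sense();print(s['tcp_pos'],s['contact_force'],s['grip_width'])
for o in tan(c,43):print(o)
a=np.radians(145.85-90);y=[np.cos(a),np.sin(a),0]
print(delta([502,275,44],y))
E
```

```text
[502.69228865 274.40911371 108.05258007] [ 0.37063729 -0.16487549  0.18902792] 24.077934051460247
([184, 136, 174, 198, 24877], [[185, 149], [214, 300], [260, 300], [288, 262], [296, 331], [340, 332], [357, 137]], [[398.2, 243.2], [488.3, 192.8], [506.5, 219.2], [494.5, 252.0], [540.7, 225.7], [559.3, 251.3], [452.1, 335.0]])
([248, 319, 14, 63, 466], [[257, 319], [249, 338], [251, 381], [259, 370], [254, 365], [254, 340], [261, 330]], [[517.1, 208.5], [526.1, 194.4], [556.2, 173.1], [551.8, 183.9], [546.3, 183.5], [529.5, 196.3], [525.8, 205.5]])
([393, 320, 9, 62, 331], [[393, 320], [397, 347], [394, 379], [398, 381], [401, 345]], [[572.6, 287.9], [593.3, 278.8], [615.7, 262.7], [619.0, 264.2], [593.5, 282.1]])
([150, 396, 364, 25, 6255], [[513, 417], [150, 420]], [[698.8, 321.3], [540.2, 86.5]])
[0.0022, -0.0007, 0.1281, 0.0044, 0.0021, -0.0014]
```

View pics/w5.png

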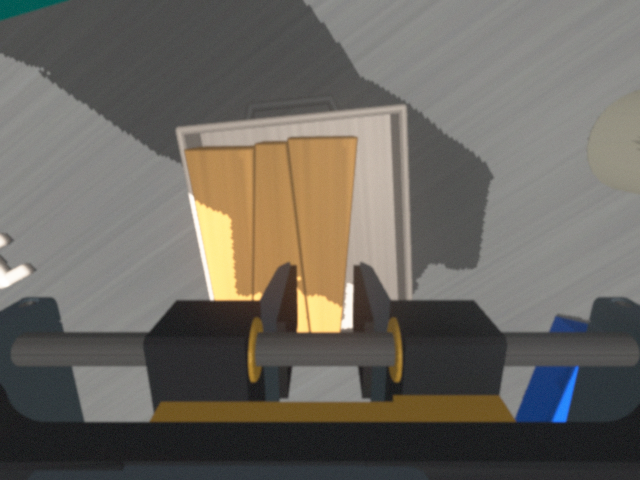

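Wrist view: the third wedge lies flush against packed_inner, with its butt edge at (288–357,137) and its tail to tray +x. I'll press it down.

>>> {"name": "step_arm", "arguments": {"motion": [[0.002,0,0.08,0.004,0.002,0],[0.002,0,0.12,0.004,0.002,0],[0.002,0,0.128,0.004,0.002,0],[0.002,0,0.13,0.004,0.002,0],[0.002,0,0.132,0.004,0.002,0]]}}

```text
time: 9.02
tcp_pos: [502.5, 275.4, 43.2]
tcp_rot: [0.295, 0.956, 0.0, 0.0]
contact_force: [-10.3, -3.9, 30.0]
grip_width: 0.5
```

>>> {"name": "step_arm", "arguments": {"motion": [[0,0,0.003,0,0,0],[0,0,0.006,0,0,0],[0,0,0.006,0,0,0]]}}

```text
time: 9.4
tcp_pos: [502.7, 275.6, 43.2]
tcp_rot: [0.295, 0.956, -0.0, -0.0]
contact_force: [-20.1, -7.5, 53.3]
grip_width: -0.0
```

>>> {"name": "step_arm", "arguments": {"motion": [[0,0,-0.1,0,0,0],[0,0,-0.2,0,0,0],[0,0,-0.3,0,0,0],[0,0,-0.4,0,0,0]], "grip": 0}}

```text
time: 9.9
tcp_pos: [502.7, 275.5, 245.6]
tcp_rot: [0.295, 0.956, 0.0, -0.0]
contact_force: [0.5, -0.8, -0.2]
grip_width: 0.5
```

```bash
python3 - <<'E'
from h import *
c=cam('top','top1.png')
s=robot.sense();print(s['tcp_pos'])
a=np.radians(154.4-90);y=[np.cos(a),np.sin(a),0]
print(delta([560,-268,330],y))
print([proj(c,[525,-251,158]),ray(c,407,236,158),ray(c,401,241,93)])
E
```

```text
[505.31224267 276.83106324 252.18552804]
[-0.7046, -0.8378, -0.1589, 0.0042, 0.0026, -0.0964]
[array([406.64212577, 236.82417701]), array([ 527.50730953, -252.07650289,  158.        ]), array([ 519.79709899, -243.15997041,   93.        ])]
```

>>> {"name": "step_arm", "arguments": {"motion": [[-0.36,-0.42,-0.156,0,0,-0.05],[-0.36,-0.42,-0.156,0,0,-0.05],[-0.36,-0.42,-0.156,0,0,-0.05],[-0.36,-0.42,-0.156,0,0,-0.05],[-0.36,-0.42,-0.156,0,0,-0.05]], "grip": 0.75}}

```text
time: 10.58
tcp_pos: [535.5, -0.8, 330.8]
tcp_rot: [0.258, 0.966, 0.003, 0.004]
contact_force: [0.3, 0.3, 0.1]
grip_width: 47.3
```

```bash
python3 - <<'E'
from h import *
s=robot.sense();print(s['tcp_pos'])
a=np.radians(154.4-90);y=[np.cos(a),np.sin(a),0]
print(delta([560,-268,330],y))
E
```

```text
[535.47932212  -0.75417822 330.81142664]
[-0.3086, -0.4392, 0.0001, 0.0045, 0.0038, -0.0472]
```

>>> {"name": "step_arm", "arguments": {"motion": [[-0.31,-0.44,0,0.004,0.004,-0.05],[-0.31,-0.44,0,0.004,0.004,-0.05],[-0.31,-0.44,0,0.004,0.004,-0.05],[-0.31,-0.44,0,0.004,0.004,-0.05],[-0.31,-0.44,0,0.004,0.004,-0.05]]}}

```text
time: 11.2
tcp_pos: [560.2, -271.7, 330.2]
tcp_rot: [0.221, 0.975, 0.0, 0.0]
contact_force: [-0.6, 1.5, -0.5]
grip_width: 68.9
```

```bash
python3 - <<'E'
from h import *
s=robot.sense();print(s['tcp_pos'],s['joints'])
c=cam('wrist','w6.png')
for o in tan(c,158,minA=150):print(o)
E
```

```text
[ 560.23357596 -271.70752565  330.21207139] [-4.89265474e-01  1.41487856e-01  1.81293498e+00  6.69809034e-04
  1.18708945e+00 -1.61542807e+00]
([311, 135, 34, 47, 1448], [[312, 135], [312, 164], [318, 178], [340, 180], [344, 135]], [[488.6, -248.3], [511.5, -259.5], [525.4, -260.1], [535.8, -242.5], [500.9, -222.5]])
([318, 220, 24, 30, 455], [[337, 220], [338, 229], [332, 225], [318, 233], [320, 244], [325, 248], [334, 248], [341, 240]], [[569.1, -261.1], [577.6, -264.0], [571.5, -267.5], [572.9, -283.1], [583.8, -286.2], [589.6, -283.5], [593.4, -275.6], [588.9, -266.0]])
([156, 319, 27, 63, 753], [[177, 320], [166, 323], [158, 342], [162, 381], [178, 369], [165, 360], [169, 333], [182, 329]], [[594.5, -455.8], [592.6, -468.0], [608.1, -487.8], [651.2, -510.5], [645.6, -486.5], [630.0, -493.1], [603.9, -471.6], [605.7, -456.7]])
([480, 320, 14, 62, 398], [[480, 320], [487, 346], [486, 371], [480, 380], [487, 381], [493, 351]], [[729.8, -172.2], [762.5, -175.4], [791.8, -186.2], [800.0, -195.8], [804.5, -189.3], [771.1, -171.6]])
([220, 397, 392, 24, 6971], [[611, 418], [220, 419]], [[912.6, -78.0], [722.7, -478.9]])
```

View pics/w6.png

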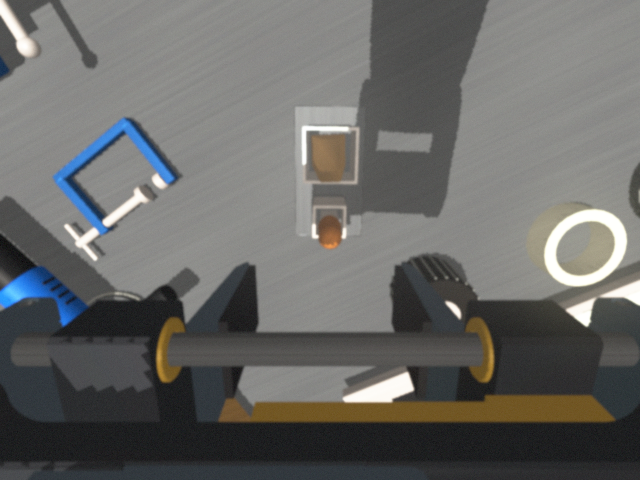

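Wrist view: the holder base plate is at (295–361,107–236). The wedge tube rim is at (303–357,127–184), with the tan wedge in it at about (328,157). The file handle is at (329,232), farther out. The wedge's tail edge comes out at 20 mm, as it should. I'll zoom in on it.

```bash
python3 - <<'E'
from h import *
im=cv2.imread('pics/w6.png');cv2.imwrite('pics/crop6.png',cv2.resize(cv2.convertScaleAbs(im[110:200,285:375],alpha=1.5),None,fx=6.6,fy=6.6,interpolation=cv2.INTER_CUBIC))
c=cam('wrist');print(ray(c,330,155.5,93),[ray(c,*p,93) for p in [(303,127),(357,127),(357,184),(303,184)]])
E
```

```text
[ 516.58334318 -243.27879288   93.        ] [array([ 477.63909576, -256.46227242,   93.        ]), array([ 502.18221676, -204.9473295 ,   93.        ]), array([ 557.25334052, -229.51110926,   93.        ]), array([ 531.62082862, -283.3040524 ,   93.        ])]
```

View pics/crop6.png

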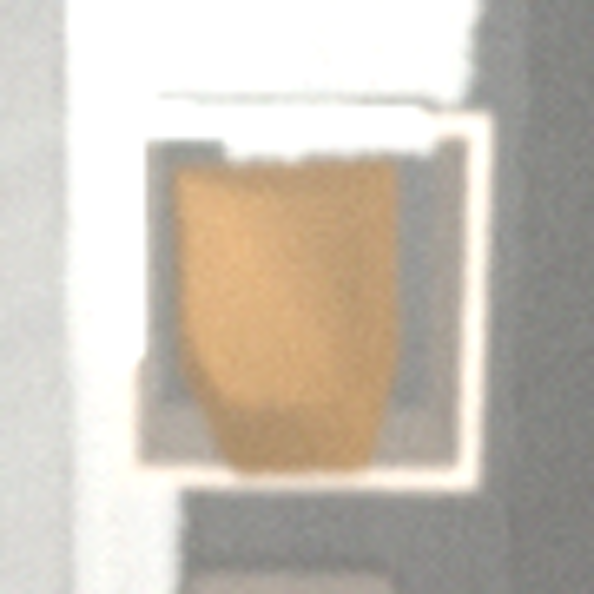

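Crop: the tail's outer edge runs level from (232,470) to (370,470). The wedge is therefore square to the tool's present yaw within about 2°, and a little off-centre in the tube.

```bash
python3 - <<'E'
from h import *
c=cam('wrist');e=ray(c,330.6,181,158);hx=-R.from_quat(robot.sense()['tcp_rot']).as_matrix()[:,0];t=e-20*hx;print(e,t,hx,np.degrees(np.arctan2(t[1],t[0])))
# plan: tilt phi (tool z leaning outward), tip at 4 mm inward-past-centre
hy=np.array([-hx[1],hx[0],0])
for ph in (35,40,45):
    p=np.radians(ph);z=np.array([0,0,-1])*np.cos(p)+hx*np.sin(p)
    print(ph,delta(t-120*z+[0,0,0],hy,z))
print(hy)
E
```

```text
[ 532.85207457 -249.34247254  158.        ] [ 514.78775208 -240.75875992  158.01143617] [ 9.03216124e-01 -4.29185631e-01 -5.71808412e-04] -25.064809643357247
35 [0.2439, 0.0116, 0.1474, 0.0006, -0.3891, -0.0002]
40 [0.2605, 0.0116, 0.1602, 0.0006, -0.4447, -0.0002]
45 [0.2759, 0.0116, 0.1743, 0.0006, -0.5002, -0.0003]
[0.42918563 0.90321612 0.        ]
```

```bash
cat > plan.py <<'E'
from h import *
t=np.array([514.8,-240.8,0]);hx=np.array([.9032,-.4292,0]);hy=np.array([.4292,.9032,0]);up=np.array([0,0,1.])
def zt(ph,h=hx): p=np.radians(ph);return -up*np.cos(p)+h*np.sin(p)
tip=t+5*hx+114*up
E
python3 - <<'E'
from plan import *
print(delta(tip-110*zt(40),hy,zt(40)))
E
```

```text
[0.2375, 0.0115, 0.2636, 0.0006, -0.4448, -0.0002]
```

>>> {"name": "step_arm", "arguments": {"motion": [[0.12,0.011,0.08,0,-0.1,0],[0.2375,0.0115,0.16,0,-0.22,0],[0.2375,0.0115,0.22,0,-0.34,0],[0.2375,0.0115,0.2636,0,-0.445,0],[0.2375,0.0115,0.2636,0,-0.445,0]]}}

```text
time: 11.98
tcp_pos: [435.2, -216.0, 241.0]
tcp_rot: [0.203, 0.927, -0.055, 0.311]
contact_force: [0.3, -0.3, 0.7]
grip_width: 68.5
```

```bash
python3 - <<'E'
from plan import *
s=robot.sense();print(s['tcp_pos'],s['joints'],R.from_quat(s['tcp_rot']).as_matrix()[:,2])
print(delta(tip-110*zt(40),hy,zt(40)),delta(tip,hy,zt(40)))
D=[(.379,1.7345,1.028,700,213.3),(.2575,1.8676,1.0166,632.4,228.9),(.3568,1.907,.8785,630.8,147.8),(.239,1.8924,1.0134,619,228),(.1415,1.8129,1.187,622.6,330)]
q=s['joints'];p=s['tcp_pos'];D.append((q[1],q[2],q[4],np.hypot(p[0],p[1]),p[2]))
A=[];b=[]
for a2,a3,a5,r,z in D:
    S=a2+a3;W=S+a5
    A+= [[1,0,np.sin(a2),np.sin(S),np.cos(S),np.sin(W)],[0,1,np.cos(a2),np.cos(S),-np.sin(S),np.cos(W)]];b+=[r,z]
x,res,rk,sv=np.linalg.lstsq(np.array(A),np.array(b),rcond=None);print(x,res,rk,np.array(A)@x-b)
np.save('kin.npy',x)
E
```

```text
[ 435.17098139 -216.00189369  241.02591559] [-0.56749484 -0.24377675  2.46040199  0.35728975  0.30771929 -2.0131867 ] [ 0.55471501 -0.22797611 -0.80019882]
[0.0242, 0.0207, 0.0894, 0.0205, -0.0354, 0.0] [0.012, 0.0136, 0.3089, 0.0205, -0.0354, 0.0]
[  1.27047851 333.53176164 559.08688324 604.0047845   47.71323908
 286.82160669] [1.16673975] 6 [ 0.73152044  0.0237767  -0.32963029 -0.02398787 -0.25818658  0.20918948
 -0.1128118   0.34872362 -0.17769737 -0.09388943  0.1468056  -0.4638125 ]
```

```bash
cat > kin.py <<'E'
import numpy as np
a,h,L2,c,s,T=np.load('kin.npy');L3=np.hypot(c,s);d=np.arctan2(s,c)
def ik(r,z,ph): # ph deg, tool z leaning outward positive
    W=np.pi-np.radians(ph);x=r-a-T*np.sin(W);y=z-h-T*np.cos(W);D=np.hypot(x,y)
    k=(D*D-L2*L2-L3*L3)/(2*L2*L3)
    if abs(k)>1:return None
    g=np.arccos(k);q2=np.arctan2(x,y)-np.arctan2(L3*np.sin(g),L2+L3*np.cos(g));q3=g-d
    return np.round([q2,q3,W-q2-q3],2)
E
python3 - <<'E'
from kin import *
print(T,L2,L3,ik(622.6,330,0))
for ph in (10,15,20,25,30,40):
    p=np.radians(ph)
    print(ph,[ik(573-b*np.sin(p),114+b*np.cos(p)+u,ph) for b,u in((70,0),(0,0),(0,110))])
for ph in (-40,-50,-60,-70,-80):
    print(ph,[ik(r,15,ph) for r in(500,560,620,680)],[ik(r,200,ph) for r in (500,560,620,680)])
E
```

```text
286.82160669411763 559.0868832369482 605.886402617914 [0.14 1.81 1.19]
10 [array([0.13, 2.13, 0.7 ]), array([0.27, 2.13, 0.57]), array([0.09, 2.08, 0.79])]
15 [array([0.1 , 2.19, 0.6 ]), array([0.24, 2.18, 0.46]), array([0.06, 2.13, 0.69])]
20 [array([0.06, 2.25, 0.48]), array([0.22, 2.22, 0.34]), array([0.03, 2.18, 0.58])]
25 [array([0.04, 2.3 , 0.36]), array([0.21, 2.27, 0.22]), array([0.01, 2.23, 0.47])]
30 [array([0.02, 2.36, 0.24]), array([0.21, 2.31, 0.1 ]), array([-0.01,  2.27,  0.36])]
40 [array([ 0.01,  2.46, -0.03]), array([ 0.22,  2.39, -0.17]), array([-0.04,  2.36,  0.12])]
-40 [array([0.72, 1.8 , 1.32]), array([0.78, 1.67, 1.39]), array([0.85, 1.53, 1.46]), array([0.92, 1.38, 1.54])] [array([0.45, 1.8 , 1.59]), array([0.53, 1.67, 1.64]), array([0.62, 1.53, 1.69]), array([0.7 , 1.38, 1.75])]
-50 [array([0.81, 1.71, 1.49]), array([0.87, 1.57, 1.57]), array([0.94, 1.43, 1.65]), array([1.01, 1.28, 1.73])] [array([0.54, 1.73, 1.74]), array([0.62, 1.6 , 1.79]), array([0.71, 1.45, 1.86]), array([0.79, 1.3 , 1.92])]
-60 [array([0.9 , 1.63, 1.66]), array([0.96, 1.49, 1.74]), array([1.03, 1.34, 1.82]), array([1.1 , 1.18, 1.91])] [array([0.63, 1.67, 1.88]), array([0.71, 1.53, 1.94]), array([0.79, 1.39, 2.01]), array([0.88, 1.22, 2.09])]
-70 [array([0.99, 1.55, 1.82]), array([1.05, 1.41, 1.9 ]), array([1.11, 1.26, 1.99]), array([1.19, 1.09, 2.09])] [array([0.72, 1.62, 2.02]), array([0.79, 1.48, 2.09]), array([0.87, 1.33, 2.16]), array([0.96, 1.16, 2.24])]
-80 [array([1.08, 1.49, 1.97]), array([1.13, 1.34, 2.06]), array([1.2 , 1.19, 2.15]), array([1.28, 1.01, 2.26])] [array([0.8 , 1.58, 2.15]), array([0.87, 1.44, 2.23]), array([0.95, 1.28, 2.3 ]), array([1.04, 1.11, 2.39])]
```

Tool tilt outward is limited by joint 5 (at most about 18°). I'll use 17° for the grasp and lean about 68° inward for the lay-down.

```bash
sed -i 's/^tip=.*/tip=t+2*hx+106*up/' plan.py; python3 - <<'E'
from plan import *
print(delta(tip-85*zt(17),hy,zt(17)))
E
```

```text
[-0.0312, 0.0184, 0.1583, 0.0202, 0.2201, 0.0041]
```

>>> {"name": "step_arm", "arguments": {"motion": [[-0.03,0.018,0.04,0.01,0.11,0.004],[-0.031,0.018,0.1,0.02,0.22,0.004],[-0.031,0.018,0.158,0.02,0.22,0.004],[-0.031,0.018,0.158,0.02,0.22,0.004],[-0.031,0.018,0.158,0.02,0.22,0.004]]}}

```text
time: 12.6
tcp_pos: [493.4, -230.1, 187.8]
tcp_rot: [0.217, 0.965, -0.032, 0.144]
contact_force: [0.0, 0.1, 0.5]
grip_width: 68.7
```

```bash
python3 - <<'E'
from plan import *
s=robot.sense();print(s['tcp_pos'],s['joints'])
print(delta(tip,hy,zt(17)))
E
```

```text
[ 493.3563988  -230.06441943  187.80424576] [-0.48561451  0.05867145  2.21774627  0.02424621  0.56865501 -1.63231243]
[-0.0018, -0.0011, 0.1716, 0.0005, 0.0001, 0.0006]
```

>>> {"name": "step_arm", "arguments": {"motion": [[-0.002,-0.001,0.08,0,0,0],[-0.002,-0.001,0.14,0,0,0],[-0.002,-0.001,0.172,0,0,0],[-0.002,-0.001,0.172,0,0,0]]}}

```text
time: 13.1
tcp_pos: [516.4, -241.4, 105.9]
tcp_rot: [0.217, 0.965, -0.032, 0.144]
contact_force: [-0.2, -0.0, 0.4]
grip_width: 68.4
```

>>> {"name": "step_arm", "arguments": {"motion": [[0,0,0,0,0,0],[0,0,0,0,0,0],[0,0,0,0,0,0],[0,0,0,0,0,0],[0,0,0,0,0,0]], "grip": 0}}

```text
time: 13.72
tcp_pos: [516.5, -241.5, 106.1]
tcp_rot: [0.217, 0.965, -0.032, 0.144]
contact_force: [-1.1, -0.8, 2.1]
grip_width: 28.2
```

```bash
python3 - <<'E'
from plan import *
s=robot.sense();print(s['tcp_pos'],s['joints'],s['contact_force'],s['grip_width'])
p=s['tcp_pos'];print(delta(p+[0,0,40],hy,zt(17)),delta(p+[0,0,115],hy,zt(17)))
E
```

```text
[ 516.4991828  -241.46406401  106.10334375] [-0.4841779   0.24655481  2.19659291  0.03241966  0.40228848 -1.64031868] [-1.07348306 -0.8183149   2.10052659] 28.228223612260948
[-0.0234, 0.0, -0.0765, 0.0005, -0.0001, 0.0006] [-0.0672, 0.0001, -0.22, 0.0005, -0.0001, 0.0006]
```

>>> {"name": "step_arm", "arguments": {"motion": [[-0.012,0,-0.04,0,0,0],[-0.03,0,-0.1,0,0,0],[-0.048,0,-0.16,0,0,0],[-0.067,0,-0.22,0,0,0],[-0.085,0,-0.28,0,0,0]]}}

```text
time: 14.35
tcp_pos: [515.9, -241.3, 253.2]
tcp_rot: [0.217, 0.965, -0.032, 0.144]
contact_force: [0.8, -0.9, -1.5]
grip_width: 27.9
```

```bash
python3 - <<'E'
from plan import *
s=robot.sense();print(s['tcp_pos'],s['joints'],s['contact_force'],s['grip_width'])
az=np.radians(-4);h=np.array([np.cos(az),np.sin(az),0]);hy2=np.array([-h[1],h[0],0])
print(delta([570*h[0],570*h[1],240],hy2,zt(0,h)))
E
```

```text
[ 515.89271648 -241.25423394  253.21262148] [-0.48436914  0.00525763  2.13116865  0.01955263  0.70946479 -1.62552343] [ 0.75187011 -0.93459596 -1.48916265] 27.87921659063307
[0.0817, 0.4093, 0.0029, -0.0348, 0.1864, -0.2356]
```

>>> {"name": "step_arm", "arguments": {"motion": [[0.08,0.12,0,-0.01,0.06,-0.08],[0.08,0.24,0,-0.02,0.12,-0.16],[0.08,0.36,0,-0.035,0.186,-0.235],[0.082,0.409,0.003,-0.035,0.186,-0.235],[0.082,0.409,0.003,-0.035,0.186,-0.235]]}}

```text
time: 14.98
tcp_pos: [568.8, -38.2, 239.3]
tcp_rot: [0.034, 0.999, 0.0, -0.0]
contact_force: [-0.7, 0.5, -2.1]
grip_width: 27.8
```

```bash
python3 - <<'E'
from plan import *
from kin import ik
s=robot.sense();print(s['tcp_pos'],s['joints'],s['contact_force'],s['grip_width'])
az=np.radians(-4);h=np.array([np.cos(az),np.sin(az),0]);hy2=np.array([-h[1],h[0],0])
for ph in(-45,-68): print(delta([570*h[0],570*h[1],150],hy2,zt(ph,h)),ik(570,150,ph))
E
```

```text
[568.80379045 -38.2254378  239.33467802] [-1.08223121e-01  1.44690189e-01  1.98444915e+00  5.95770974e-04
  1.01270621e+00 -1.61108947e+00] [-0.66764559  0.45328101 -2.06642547] 27.817444122745204
[0.0001, -0.0032, 0.1787, -0.0001, 0.4999, 0.0011] [0.65 1.62 1.66]
[0.0001, -0.0032, 0.1787, -0.0003, 0.7554, 0.0011] [0.85 1.46 2.02]
```

>>> {"name": "step_arm", "arguments": {"motion": [[0,0,0,0,0.11,0],[0,0,0,0,0.22,0],[0,0,0.03,0,0.33,0],[0,-0.002,0.06,0,0.44,0],[0,-0.003,0.1,0,0.55,0]]}}

```text
time: 15.6
tcp_pos: [569.0, -40.7, 189.4]
tcp_rot: [0.031, 0.907, 0.015, -0.42]
contact_force: [-1.1, -0.3, -1.7]
grip_width: 28.1
```

```bash
python3 - <<'E'
from plan import *
s=robot.sense();print(s['tcp_pos'],s['joints'],s['contact_force'],s['grip_width'])
az=np.radians(-4);h=np.array([np.cos(az),np.sin(az),0]);hy2=np.array([-h[1],h[0],0])
for z in (100,40): print(delta([570*h[0],570*h[1],z],hy2,zt(-68,h)))
E
```

```text
[569.0212461  -40.70538806 189.41706249] [-0.10109317  0.62515263  1.60267941 -0.02424529  1.78160557 -1.59700576] [-1.14148796 -0.32917067 -1.72259308] 28.084761425387235
[-0.1359, 0.0017, 0.1163, 0.0, 0.2029, 0.0006]
[-0.2274, 0.0016, 0.1938, 0.0, 0.2029, 0.0006]
```

>>> {"name": "step_arm", "arguments": {"motion": [[-0.07,0.001,0.06,0,0.1,0],[-0.136,0.002,0.116,0,0.2,0],[-0.136,0.002,0.116,0,0.203,0],[-0.136,0.002,0.116,0,0.203,0]]}}

```text
time: 16.1
tcp_pos: [569.6, -40.2, 101.9]
tcp_rot: [0.029, 0.83, 0.02, -0.557]
contact_force: [1.0, 0.4, -0.3]
grip_width: 28.3
```

```bash
python3 - <<'E'
from plan import *
s=robot.sense();print(s['tcp_pos'],s['joints'],s['contact_force'],s['grip_width'],R.from_quat(s['tcp_rot']).as_matrix()[:,2])
az=np.radians(-4);h=np.array([np.cos(az),np.sin(az),0]);hy2=np.array([-h[1],h[0],0])
for z in (50,30): print(delta([570*h[0],570*h[1],z],hy2,zt(-68,h)))
c=cam('side','s1.png')
im=c['color'];u,v=proj(c,[540,-38,100]).astype(int);print(u,v)
cv2.imwrite('pics/s1c.png',cv2.resize(im[v-75:v+75,u-100:u+100],None,fx=4,fy=4,interpolation=cv2.INTER_CUBIC))
E
```

```text
[569.63753223 -40.19797143 101.93658286] [-0.09884278  0.88901755  1.48018981 -0.02844584  1.95430375 -1.59321982] [ 0.98127701  0.39544763 -0.33245791] 28.28214841277679 [-0.92315399  0.06504015 -0.3788885 ]
[-0.0953, 0.0006, 0.0413, 0.0003, 0.0029, 0.0005]
[-0.1323, 0.0006, 0.0565, 0.0003, 0.0029, 0.0005]
327 235
```

View pics/s1c.png

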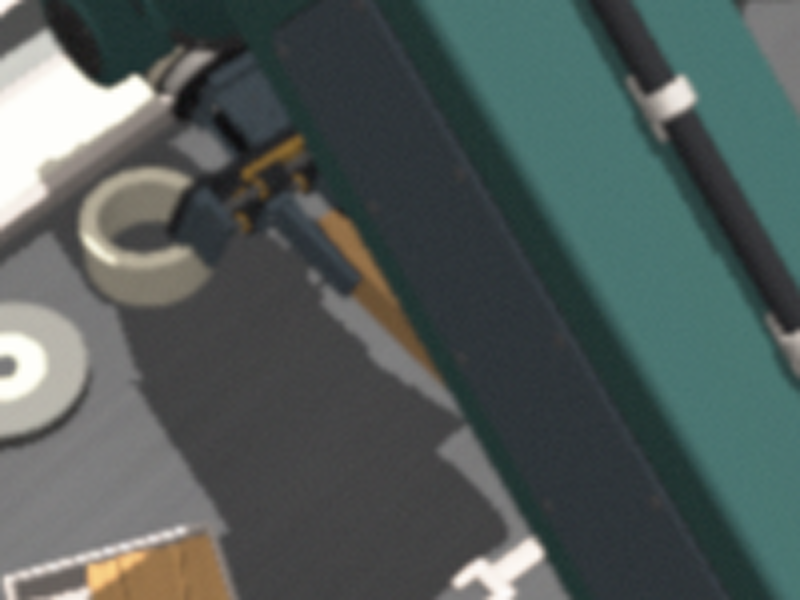

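The side crop shows the wedge held at about (380,310), nearly level, with the gripper body over the inner side of the tape. I'll back off toward the base and use slightly less tilt to stay clear of the tape.

```bash
python3 - <<'E'
from plan import *
c=cam('top');print('spanner',[ray(c,*p,10)[:2] for p in[(303,282),(353,293),(328,287)]])
az=np.radians(-4);h=np.array([np.cos(az),np.sin(az),0]);hy2=np.array([-h[1],h[0],0])
for z in (60,42): print(delta([540*h[0],540*h[1],z],hy2,zt(-64,h)))
E
```

```text
spanner [array([390.45322099,  63.82613741]), array([357.38809458, -99.09536492]), array([375.5166522, -17.7229044])]
[-0.0566, 0.0003, 0.0922, 0.0001, -0.0396, 0.0004]
[-0.0898, 0.0003, 0.106, 0.0001, -0.0396, 0.0004]
```

>>> {"name": "step_arm", "arguments": {"motion": [[-0.03,0,0.05,0,-0.02,0],[-0.057,0,0.092,0,-0.04,0],[-0.075,0,0.1,0,-0.04,0],[-0.09,0,0.106,0,-0.04,0],[-0.09,0,0.106,0,-0.04,0]]}}

```text
time: 16.82
tcp_pos: [539.4, -37.9, 42.2]
tcp_rot: [0.029, 0.848, 0.019, -0.529]
contact_force: [-0.8, 0.1, -1.1]
grip_width: 28.2
```

>>> {"name": "step_arm", "arguments": {"motion": [[-0.007,0,0.003,0,0,0],[-0.015,0,0.007,0,0,0],[-0.015,0,0.007,0,0,0]]}}

```text
time: 17.2
tcp_pos: [539.6, -37.9, 33.9]
tcp_rot: [0.029, 0.848, 0.019, -0.529]
contact_force: [-0.1, 0.0, 1.3]
grip_width: 28.2
```

>>> {"name": "step_arm", "arguments": {"motion": [[-0.005,0,0.002,0,0,0],[-0.011,0,0.005,0,0.01,0],[-0.011,0,0.005,0,0.02,0],[-0.011,0,0.005,0,0.02,0]]}}

```text
time: 17.7
tcp_pos: [539.5, -37.9, 27.4]
tcp_rot: [0.029, 0.839, 0.019, -0.543]
contact_force: [-0.3, -0.2, -0.1]
grip_width: 28.2
```

>>> {"name": "step_arm", "arguments": {"motion": [[-0.005,0,0.002,0,0,0],[-0.009,0,0.004,0,0,0],[-0.009,0,0.004,0,0,0]]}}

```text
time: 18.08
tcp_pos: [539.4, -37.9, 22.3]
tcp_rot: [0.029, 0.839, 0.019, -0.543]
contact_force: [0.2, -0.1, 0.5]
grip_width: 28.0
```

>>> {"name": "step_arm", "arguments": {"motion": [[-0.003,0,0.001,0,0,0],[-0.005,0,0.002,0,0,0],[-0.005,0,0.002,0,0,0]]}}

```text
time: 18.45
tcp_pos: [539.6, -37.9, 20.2]
tcp_rot: [0.029, 0.839, 0.019, -0.543]
contact_force: [1.9, -0.7, 6.9]
grip_width: 28.2
```

>>> {"name": "step_arm", "arguments": {"motion": [[0,0,0,0,0,0],[0,0,0,0,0,0],[0,0,0,0,0,0]], "grip": 0.6}}

```text
time: 18.82
tcp_pos: [539.5, -37.8, 20.0]
tcp_rot: [0.029, 0.839, 0.019, -0.543]
contact_force: [0.3, 0.8, 0.9]
grip_width: 53.4
```

```bash
python3 - <<'E'
from plan import *
s=robot.sense();print(s['tcp_pos'],s['contact_force'],s['grip_width'])
az=np.radians(-4);h=np.array([np.cos(az),np.sin(az),0]);hy2=np.array([-h[1],h[0],0])
p=s['tcp_pos']
print(delta(p-100*zt(-65.8,h)),delta([590*h[0],590*h[1],230],hy2,zt(0,h)))
E
```

```text
[539.50156507 -37.82949344  20.04820739] [0.28510791 0.77606712 0.85554978] 53.43334526329157
[0.0003, 0.0, -0.2, 0.0, 0.0, 0.0] [0.343, 0.0005, -0.2614, 0.0004, -0.732, 0.0003]
```

>>> {"name": "step_arm", "arguments": {"motion": [[0.07,0,-0.033,0,0,0],[0.146,0,-0.066,0,0,0],[0.22,0,-0.13,0,-0.12,0],[0.3,0,-0.2,0,-0.24,0],[0.343,0,-0.261,0,-0.36,0]]}}

```text
time: 19.45
tcp_pos: [589.7, -41.5, 232.7]
tcp_rot: [0.033, 0.958, 0.01, -0.285]
contact_force: [0.1, -0.1, -0.9]
grip_width: 54.8
```

```bash
python3 - <<'E'
from plan import *
s=robot.sense();print(s['tcp_pos'])
az=np.radians(-4);h=np.array([np.cos(az),np.sin(az),0]);hy2=np.array([-h[1],h[0],0])
print(delta([560*h[0],560*h[1],230],hy2,zt(0,h)))
E
```

```text
[589.66701607 -41.51045123 232.72696772]
[0.0491, 0.0006, 0.0386, 0.0004, -0.3682, 0.0002]
```

>>> {"name": "step_arm", "arguments": {"motion": [[0.02,0,0.01,0,-0.12,0],[0.03,0,0.02,0,-0.24,0],[0.049,0,0.038,0,-0.368,0],[0.049,0,0.038,0,-0.368,0],[0.049,0,0.038,0,-0.368,0]], "grip": 0.75}}

```text
time: 20.08
tcp_pos: [559.1, -39.4, 230.7]
tcp_rot: [0.035, 0.999, 0.0, -0.001]
contact_force: [-0.1, -0.8, 0.5]
grip_width: 68.5
```

```bash
python3 - <<'E'
from plan import *
c=cam('wrist','w7.png')
for o in tan(c,40,minA=900):print(o)
s=robot.sense();print(s['tcp_pos'],s['joints'])
E
```

```text
([532, 5, 108, 199, 11376], [[637, 5], [532, 170], [605, 203], [639, 169]], [[396.6, 242.8], [531.9, 165.4], [569.7, 240.7], [538.2, 268.6]])
([298, 84, 59, 159, 5920], [[345, 84], [298, 86], [317, 242], [336, 240], [356, 163]], [[442.2, -10.9], [440.9, -53.7], [590.2, -47.6], [589.4, -28.1], [513.4, -4.2]])
([250, 397, 362, 24, 5189], [[611, 418], [250, 420]], [[834.3, 286.1], [807.0, -144.4]])
[559.61824568 -39.4304414  230.52880944] [-1.12164650e-01  1.40949365e-01  2.00687814e+00  6.88299475e-04
  9.95245428e-01 -1.61363437e+00]
```

View pics/w7.png

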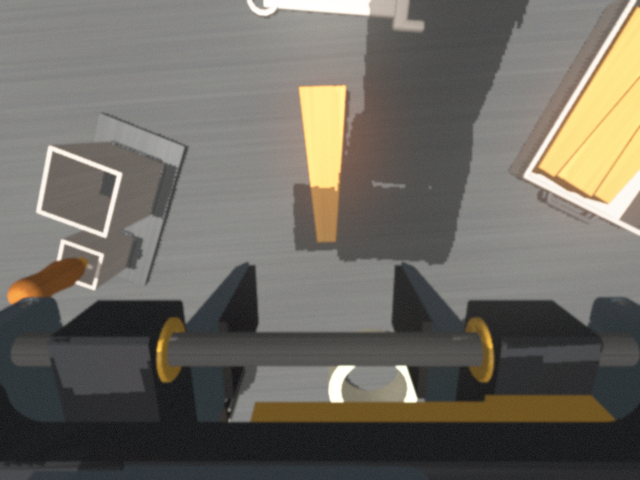

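Wrist view: the wedge lies flat on the bench, with its butt edge at (298–345,85) and its tail at (317–336,241). It measures 148 mm long with ends of 43 and 20 mm, so it is on its side. I'll regrasp it across the middle.

```bash
python3 - <<'E'
from plan import *
print(delta([515.7,-35.1,28],[0.0377,0.9993,0]))
E
```

```text
[0.0876, 0.0023, 0.4052, 0.0004, -0.0009, -0.0204]
```

>>> {"name": "step_arm", "arguments": {"motion": [[0.0876,0.002,0.12,0,0,-0.02],[0.0876,0.002,0.24,0,0,-0.02],[0.0876,0.002,0.34,0,0,-0.02],[0.0876,0.002,0.404,0,0,-0.02],[0.0876,0.002,0.405,0,0,-0.02]]}}

```text
time: 20.75
tcp_pos: [515.0, -35.2, 25.7]
tcp_rot: [0.019, 1.0, 0.001, -0.004]
contact_force: [0.3, 0.2, -0.2]
grip_width: 68.4
```

>>> {"name": "step_arm", "arguments": {"motion": [[0,0,0,0,0,0],[0,0,0,0,0,0],[0,0,0,0,0,0],[0,0,0,0,0,0],[0,0,0,0,0,0]], "grip": 0}}

```text
time: 21.38
tcp_pos: [515.5, -35.3, 26.5]
tcp_rot: [0.019, 1.0, 0.001, -0.003]
contact_force: [-1.1, -1.2, 8.7]
grip_width: 33.7
```

>>> {"name": "step_arm", "arguments": {"motion": [[0,0,-0.1,0,0,0],[0,0,-0.2,0,0,0.1],[0,0,-0.3,0,0,0.22],[0,0,-0.4,0,0,0.34],[0,0,-0.4,0,0,0.46]]}}

```text
time: 22.0
tcp_pos: [518.6, -35.7, 230.6]
tcp_rot: [0.373, 0.928, 0.0, 0.0]
contact_force: [0.3, 0.6, -2.4]
grip_width: 33.1
```

```bash
python3 - <<'E'
from plan import *
s=robot.sense();r=R.from_quat(s['tcp_rot']).as_matrix();print(s['tcp_pos'],s['joints'],s['contact_force'],s['grip_width'],np.degrees(np.arctan2(r[1,0],r[0,0])))
E
```

```text
[518.57434682 -35.67389721 230.64550579] [-1.13766421e-01  7.01999228e-02  2.08590239e+00  5.62088416e-04
  9.84997827e-01 -9.20931872e-01] [ 0.27873812  0.64582019 -2.38496448] 33.14985916225445 136.22937305386904
```

>>> {"name": "step_arm", "arguments": {"motion": [[0,0,0,0,0,0.58],[0,0,0,0,0,0.58],[0,0,0,0,0,0.58],[0,0,0,0,0,0.58],[0,0,0,0,0,0.58]]}}

```text
time: 22.62
tcp_pos: [518.3, -35.6, 230.7]
tcp_rot: [0.745, 0.667, 0.0, 0.0]
contact_force: [-0.7, 0.3, -2.0]
grip_width: 33.6
```

>>> {"name": "step_arm", "arguments": {"motion": [[0,0,0,0,0,0.58],[0,0,0,0,0,0.58],[0,0,0,0,0,0.58],[0,0,0,0,0,0.58],[0,0,0,0,0,0.58]]}}

```text
time: 23.25
tcp_pos: [518.0, -35.6, 230.8]
tcp_rot: [0.963, 0.269, 0.0, -0.0]
contact_force: [-0.1, -0.4, -0.3]
grip_width: 33.3
```

>>> {"name": "step_arm", "arguments": {"motion": [[0,0,0,0,0,0.58],[0,0,0,0,0,0.58],[0,0,0,0,0,0.58],[0,0,0,0,0,0.58],[0,0,0,0,0,0.58]]}}

```text
time: 23.88
tcp_pos: [517.7, -35.5, 230.9]
tcp_rot: [0.983, -0.185, 0.0, -0.0]
contact_force: [-0.2, 0.1, -1.4]
grip_width: 33.5
```

```bash
python3 - <<'E'
from plan import *
s=robot.sense();r=R.from_quat(s['tcp_rot']).as_matrix();print(s['tcp_pos'],s['joints'],s['contact_force'],s['grip_width'],np.degrees(np.arctan2(r[1,0],r[0,0])))
a=np.radians(-34.15-90);y=[np.cos(a),np.sin(a),0]
print(delta([450,331,230],y))
E
```

```text
[517.72641789 -35.53899129 230.90490747] [-1.13747740e-01  6.84618226e-02  2.08723872e+00  6.87255826e-04
  9.85586234e-01  1.82971339e+00] [-0.24429995  0.09800519 -1.42803804] 33.47224385727126 -21.37386909364241
[-0.3933, -0.6333, 0.0022, -0.0004, -0.0, 0.142]
```

>>> {"name": "step_arm", "arguments": {"motion": [[-0.37,-0.61,0,0,0,0],[-0.37,-0.61,0,0,0,0],[-0.37,-0.61,0,0,0,0],[-0.37,-0.61,0,0,0,0],[-0.37,-0.61,0,0,0,0]]}}

```text
time: 24.5
tcp_pos: [463.4, 274.2, 231.4]
tcp_rot: [0.983, -0.185, 0.0, -0.0]
contact_force: [1.2, 0.1, -0.7]
grip_width: 33.7
```

```bash
python3 - <<'E'
from plan import *
a=np.radians(-34.15-90);y=[np.cos(a),np.sin(a),0]
print(delta([469,319,220],y))
E
```

```text
[-0.0222, -0.0875, 0.0228, -0.0006, -0.0003, 0.142]
```

```bash
python3 - <<'E'
from plan import *
c=cam('top');print('spray',ray(c,163,219,150),ray(c,165,222,100))
a=np.radians(-34.15-90);y=[np.cos(a),np.sin(a),0]
print(delta([520.5,306,110],y))
E
```

```text
spray [569.23016598 485.84117626 150.        ] [567.51653037 494.94400748 100.        ]
[0.0889, -0.0908, 0.2435, -0.0018, 0.0002, 0.1432]
```

>>> {"name": "step_arm", "arguments": {"motion": [[0.06,-0.06,0.05,0,0,0.1],[0.089,-0.091,0.12,-0.002,0,0.143],[0.089,-0.091,0.2,-0.002,0,0.143],[0.089,-0.091,0.243,-0.002,0,0.143],[0.089,-0.091,0.243,-0.002,0,0.143]]}}

```text
time: 25.18
tcp_pos: [519.7, 305.6, 109.3]
tcp_rot: [0.956, -0.293, -0.001, 0.001]
contact_force: [-0.3, -0.8, -1.9]
grip_width: 33.8
```

```bash
python3 - <<'E'
from plan import *
a=np.radians(-34.15-90);y=[np.cos(a),np.sin(a),0]
s=robot.sense();print(s['tcp_pos'],s['grip_width'],delta([520.5,306,46.5],y))
c=cam('wrist','w8.png')
print([proj(c,np.array([496.4,265.7,0])+np.array([.87,-.493,0])*X+np.array([.493,.87,0])*Y+[0,0,36]).round() for X,Y in((87,71),(87,-71),(0,71),(84,68))])
E
```

```text
[519.7053041  305.58261625 109.28701724] 33.78764685628887 [0.001, -0.0019, 0.1256, 0.0016, 0.0009, 0.0002]
[array([276., 120.]), array([504., 101.]), array([291., 251.]), array([282., 125.])]
```

View pics/w8.png

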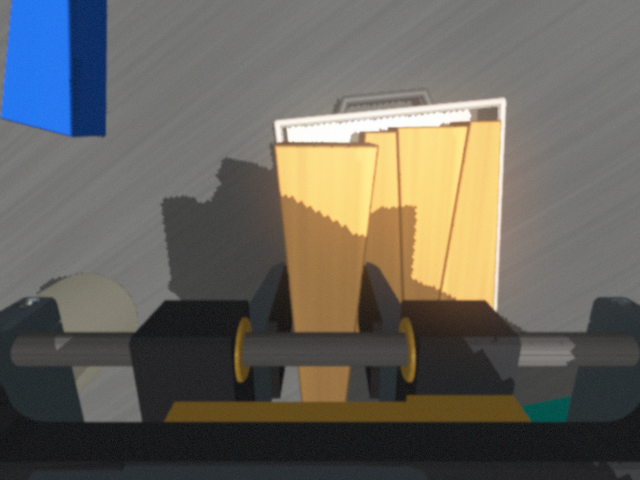

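Wrist view: the tray corners at (277,121) and (505,99) match my projected ones to 1–2 px. Three wedges lie flush at right, and the held wedge (277–377,145) is over the last place, butt toward tray +x. I'll descend.

>>> {"name": "step_arm", "arguments": {"motion": [[0.001,-0.002,0.04,0.001,0.001,0],[0.001,-0.002,0.075,0.001,0.001,0],[0.001,-0.002,0.09,0.001,0.001,0],[0.001,-0.002,0.1,0.001,0.001,0]]}}

```text
time: 25.72
tcp_pos: [521.3, 306.5, 60.0]
tcp_rot: [0.956, -0.293, 0.0, -0.0]
contact_force: [-0.1, -0.0, -2.0]
grip_width: 33.3
```

>>> {"name": "step_arm", "arguments": {"motion": [[0,0,0.01,0,0,0],[0,0,0.02,0,0,0],[0,0,0.025,0,0,0],[0,0,0.025,0,0,0]]}}

```text
time: 26.22
tcp_pos: [521.4, 306.5, 47.5]
tcp_rot: [0.956, -0.293, 0.0, -0.0]
contact_force: [-0.0, -0.9, -1.7]
grip_width: 33.0
```

>>> {"name": "step_arm", "arguments": {"motion": [[0,0,0,0,0,0],[0,0,0,0,0,0],[0,0,0,0,0,0]], "grip": 0.6}}

```text
time: 26.6
tcp_pos: [521.5, 306.6, 47.7]
tcp_rot: [0.956, -0.293, 0.001, -0.0]
contact_force: [-0.4, -0.6, 0.4]
grip_width: 54.3
```

>>> {"name": "step_arm", "arguments": {"motion": [[0,0,-0.06,0,0,0],[0,0,-0.12,0,0,0],[0,0,-0.12,0,0,0]]}}

```text
time: 26.98
tcp_pos: [522.7, 307.3, 109.9]
tcp_rot: [0.956, -0.293, 0.002, -0.002]
contact_force: [-0.7, -0.3, -0.4]
grip_width: 55.0
```

>>> {"name": "step_arm", "arguments": {"motion": [[0,0,0,0,0,0],[0,0,0,0,0,0],[0,0,0,0,0,0],[0,0,0,0,0,0]], "grip": 0}}

```text
time: 27.48
tcp_pos: [522.5, 307.1, 109.4]
tcp_rot: [0.956, -0.293, 0.002, -0.001]
contact_force: [0.3, 0.4, 0.1]
grip_width: 17.5
```

```bash
python3 - <<'E'
from plan import *
a=np.radians(-34.15-90);y=[np.cos(a),np.sin(a),0]
s=robot.sense();print(s['tcp_pos'],s['grip_width'],delta([520.5,306,44],y))
c=cam('wrist','w9.png')
for o in tan(c,43,minA=1500):
    print(o[0],o[1],[[round((x-496.4)*.87-(y_-265.7)*.493,1),round((x-496.4)*.493+(y_-265.7)*.87,1)] for x,y_ in o[2]])
E
```

```text
[522.47104405 307.14584518 109.43940883] 17.501001318502905 [-0.0023, 0.0046, 0.1309, -0.0022, -0.0016, 0.0002]
[291, 118, 216, 214, 35428] [[505, 123], [291, 140], [312, 331], [341, 330], [351, 256], [378, 299], [497, 331]] [[76.0, -66.0], [76.4, 65.6], [-57.8, 64.6], [-58.6, 43.6], [-2.6, 33.0], [-36.1, 16.0], [-68.1, -68.6]]
```

The last wedge's butt corner reads tray (76, 66), as it should. I'll press it down.

>>> {"name": "step_arm", "arguments": {"motion": [[-0.002,0.005,0.08,-0.002,-0.002,0],[-0.002,0.005,0.12,-0.002,-0.002,0],[-0.002,0.005,0.129,-0.002,-0.002,0],[-0.002,0.005,0.132,-0.002,-0.002,0],[-0.002,0.005,0.134,-0.002,-0.002,0]]}}

```text
time: 28.15
tcp_pos: [521.2, 306.1, 43.4]
tcp_rot: [0.956, -0.293, 0.0, -0.001]
contact_force: [-0.3, 0.1, 0.5]
grip_width: 0.8
```

>>> {"name": "step_arm", "arguments": {"motion": [[0,0,0.002,0,0,0],[0,0,0.004,0,0,0],[0,0,0.004,0,0,0]]}}

```text
time: 28.52
tcp_pos: [521.3, 306.2, 43.3]
tcp_rot: [0.956, -0.293, 0.0, -0.001]
contact_force: [-8.8, -5.5, 23.7]
grip_width: 0.4
```

>>> {"name": "step_arm", "arguments": {"motion": [[0,0,-0.06,0,0,0],[0,0,-0.15,0,0,0],[0,0,-0.25,0,0,0],[0,0,-0.35,0,0,0],[0,0,-0.35,0,0,0]]}}

```text
time: 29.15
tcp_pos: [523.2, 307.1, 223.0]
tcp_rot: [0.956, -0.293, 0.003, -0.003]
contact_force: [-0.2, -0.2, -0.9]
grip_width: 0.3
```

```bash
python3 - <<'E'
from plan import *
a=np.radians(-34.15-90);y=[np.cos(a),np.sin(a),0]
print(robot.sense()['tcp_pos'],delta([440,290,250],y))
E
```

```text
[523.16039217 307.1209755  223.04740959] [-0.1183, 0.1212, -0.0553, -0.0052, -0.0022, 0.0003]
```

>>> {"name": "step_arm", "arguments": {"motion": [[-0.118,0.121,-0.055,-0.005,-0.002,0],[-0.118,0.121,-0.055,-0.005,-0.002,0],[-0.118,0.121,-0.055,-0.005,-0.002,0],[-0.118,0.121,-0.055,-0.005,-0.002,0]]}}

```text
time: 29.65
tcp_pos: [440.7, 290.1, 249.6]
tcp_rot: [0.956, -0.293, 0.0, -0.0]
contact_force: [0.4, -0.6, 1.1]
grip_width: 0.6
```

```bash
python3 - <<'E'
from plan import *
c=cam('wrist','w10.png')
for o in tan(c,43,minA=1500):
    print(o[0],o[1],[[round((x-496.4)*.87-(y_-265.7)*.493,1),round((x-496.4)*.493+(y_-265.7)*.87,1)] for x,y_ in o[2]])
E
```

```text
[239, 54, 149, 172, 21239] [[378, 58], [239, 70], [261, 225], [387, 215]] [[76.8, -65.4], [76.9, 64.9], [-73.9, 63.6], [-73.6, -69.1]]
```

The tan outline is a clean rectangle, x from -74 to 77 and y from about -67 to 65 in the tray frame. That matches four nested wedges, and the press heights show both loose ones seated. I'll hand in.

```bash
python3 -c "
from station import robot
print(robot.sign_off(), robot.sense()['time'])"
```

```text
the job is handed in; nothing more can be done
the job is handed in; nothing more can be done
```

I packed both loose wedges into the tray and handed the job in at about 30 s.

- **Lying wedge:** it went in beside packed_inner, tail to the tray's +x.
- **Holder wedge:** I drew it out, laid it on its side on the bench, let go and took it again across its middle. It then went in along the +y wall, tail to -x.
- **Pressed down:** I pushed each wedge down with closed fingers, which stopped at 43.2 mm (53 N) and 43.3 mm (24 N). The expected top height is 43 mm.

**Last checks:** the final wrist image showed one clean four-wedge block. In the tray frame it spans x = -74 to 77 mm and y = about -67 to 65 mm, with the ends level within about 2 mm. The arm was clear at 250 mm height. No bystander contact showed in the forces, but I did not measure the bystanders again.

**What did not go to plan:**
- My first 40° tilt at the holder hit the joint 5 limit, so I used 17° instead.
- The top camera, read by eye, put the tray about 5 mm from where the wrist camera did. I used the wrist value, and it agreed with the contact I felt.
- The picture limit refused a 13th view, so I checked the final packing only from the measured outline and the press forces.

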